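# Click the slim battery pack into its charger

### The arm

A 6-joint arm with a two-finger parallel gripper is mounted at the origin on the work surface. World frame = base frame: x ahead of the robot, y to its left, z up, the work surface at z = 0. Lengths are in m, angles in rad, forces in N, time in s.
With the tool pointing down it reaches from about 0.35 to 0.725 m from the base axis. Payload 6 kg.
Tool frame: the origin (TCP) lies between the finger pads; the fingertips stand 22 mm ahead of it and the grasp point (between the pads) lies 3 mm ahead of it; z points along the fingers, y is the line along which they close (so a half turn about z gives the same grasp; the last joint's range is limited). The gripper opens to 85 mm and grips with 20 to 120 N. Pads are 22 mm wide; open, the fingers measure 114 mm over their backs; the gripper's body (76 mm by 85 mm) begins 54 mm behind the grasp point. The pads swing forward as they close: fully open they stand 13 mm farther back than shut.
Start: joints at [-0.92, 0.04, 0.085, 0, -1.615, -0.334], TCP at [0.187, -0.57, 0.253] pointing down, gripper open.
Joint ranges: [-2.56, 2.56], [-1.29, 2.01], [-1.08, 1.49], [-3.29, 1.98], [-2.81, -0.18], [-2.99, 2.99]. Speed limits (rad/s): [2.57, 2.57, 3.01, 3.14, 3.14, 3.14].

### API

Orientations are given as a unit quaternion [w, x, y, z].
In Python, from station import telemetry, camera, camera_model, order gives the robot as it stands.
- The arm moves only by the tool play_rows, never from a script. Its argument "plan" is a list of rows, each a list of 7 numbers: the finger opening in mm, from 0 to 85.4, then the shift along the tool's x, y, z in units of 25 mm (1.0 is 25 mm), then the turn, a rotation vector about the tool's x, y, z in units of 8 degrees (1.0 is 8 degrees). A call has 1 to 12 rows; each row is the pose to reach, as a shift and turn from the pose commanded when the call began, along the tool's axes at that moment; what a row does not reach only later rows make up. A row lasts 1/10 s, in which the tool goes at most 50 mm and 8.59 degrees, less where a joint would pass 70% of its speed; a pose out of reach is approached as far as the arm can. A call with a gripper value outside its range is refused whole. The fingers move at their own pace and stop on an object; "force" is the grip in N (left out, the last holds). Time passes only in rows, so rows that repeat a pose let the fingers close. It gives the time, the measured TCP pose, the force, the opening and the grip force at its end, in the units of the state.
- telemetry.read_state(): the state, without advancing time (a new reading comes with each control period).
- camera(name): name is "side" or "top" or "wrist"; returns the picture (400x640x3 uint8, blue, green, red); there is no depth.
- camera_model(name): a dict with "camera_matrix" (3x3 intrinsics, pixels), "k1" (the pictures are not rectified: a ray, as slopes to the right and down, at radius r is drawn at 1 + k1 r^2 times it, then the intrinsics apply), "eye" and "rotation" of the camera in the world; the wrist camera has in their place "T_tool_cam" (4x4, takes a point from camera to tool coordinates, whose origin is the TCP and whose axes are the flange's). Camera axes: x right, y down, z forward; pixel columns grow to the right and rows downward; lengths in m; the calibration is good to about 2 mm. A picture is of the moment at which its call begins: read the wrist's pose just before it. camera_model takes no time and is no camera call.
- order.sign_off(): hands the job in; it is judged then, once.
The state is a dict: "clock": time; "joints": joint angles; "joint_vel": joint speeds; "joint_torque": joint torques, N m; "eef_pos": TCP position; "eef_rot": TCP orientation; "ft_force": force on the tool from outside, world axes, zero at the start; "wrist_torque": the same for the moment, N m; "grip_width": finger opening in m; "gripper_force": force on a finger pad.
Only numpy, scipy, OpenCV 4.12 (cv2) and the standard library are available. Lean on these libraries where they do the work, as an engineer would, in place of code of your own. Each camera call takes 0.05 s, during which the arm holds its last target. There are 200 camera calls.

### The job

Put the slim battery pack upright into the charger's bay and press it down until it is fully home and the spring catch has clicked over its foot, then let go. Press it in, do not drop it in, and leave the wide pack standing where it is.

Things in the scene. Friction and masses are not known exactly. Their poses are not given: they have to be found in the camera images.
- slim_pack_center (a point): Centre (half-way up) of the loose slim battery pack, 0.3-0.5 kg, 110 mm tall, standing upright on the table, z up. Black body 32 (x) by 60 mm (y) on a grey foot 64 (x) by 76 (y), 14 mm tall, that juts out as a shoulder all round. Half a turn about z changes nothing. Grip the body across its 32 mm, about 25 mm above the centre, so that the fingers stay clear of the charger.
- wide_pack_center (a point): Centre of the wide battery pack, same plastics, 90 mm tall: body 70 x 86 mm, foot 98 x 106 mm, too big for the bay. To be left where it stands. The two packs may stand in either order.
- charger: Fixed. Origin on the table under the centre of its open-topped bay, z up. Bay 80 (x) by 98 mm (y), floor 6 mm above the table; walls to 26 mm, then a funnel flaring out 12 mm, up to 44 mm. The pack's x goes along the charger's x, either way round; fully home its centre is 61 mm above the origin. The catch is mid +x wall. Base plate x -85..85, y -70..170 mm; block 48 mm tall at y 77..163.
- catch (a joint): Steel spring catch sliding along the charger's x: 0 at rest, nose 18 mm inside the bay; up to 0.022 m pushed out (+x). The nose has a ramp on top (52 down to 25 mm above the table) and a flat underside at 22 mm. A foot coming down pushes it about 10 mm aside, with some 5 to 20 N (more than the pack's weight), and it springs back over the shoulder. Thumb tab outside, 81 mm from the bay's centre.
Mind the look-alikes: they are no part of the job. What is shaped like the part that bears slim_pack_center but green is not meant.

How it is judged:
By the outcome, as a careful person would: the job done as asked, in the order asked, and still so for the second after the job is handed in, with the robot touching nothing.
It also fails if it takes over 32 s, if anything falls off the work surface, if the arm or the gripper's body presses on something with over 40 N, if the wrist force passes 120 N, or if a joint passes its speed limit or range.

## Working session

There is one attempt and no reset: what is moved stays moved. The work goes in short steps, Python scripts to look and compute and a tool call to move; the robot and the scene stay as the last step left them, time stands still between calls to the robot, and variables do not carry over. Pictures are saved under pics/ and viewed, at most 10 in all, crops included, and the job is handed in when it is done.

Besides the shell and the picture viewer there is one more tool, called after ">>>" as name(argument=value, ...), one argument or row to a line, values as JSON. play_rows: Moves the arm, as the interface text tells. Its arguments: {"type":"object","properties":{"plan":{"type":"array","items":{"type":"array","items":{"type":"number"}}},"force":{"type":"number"}},"required":["plan"]}

```bash
mkdir -p pics; ls; python3 - <<'E'
from station import telemetry, camera, camera_model, order
import cv2
s=telemetry.read_state();print(s['clock'],s['eef_pos'],s['eef_rot'],s['grip_width'])
for n in('side','top','wrist'):
    cv2.imwrite(f'pics/{n}0.png',camera(n)); m=camera_model(n); print(n,m)
E
```

```text
pics
0.0 [ 0.18691726 -0.56983397  0.25224196] [-1.99073767e-04 -1.57766224e-01  9.87476068e-01  8.90927840e-04] 0.08555597183755892
side {'camera_matrix': array([[472.53304476,   0.        , 317.19213908],
       [  0.        , 472.53304476, 190.34510058],
       [  0.        ,   0.        ,   1.        ]]), 'k1': 0.03838604024414273, 'eye': array([0.09055915, 0.68068133, 0.76842123]), 'rotation': array([ 0.11955513, -0.21646523,  0.86786135, -0.43088984])}
top {'camera_matrix': array([[373.72220134,   0.        , 314.47422784],
       [  0.        , 373.72220134, 197.30210491],
       [  0.        ,   0.        ,   1.        ]]), 'k1': -0.07136604942505953, 'eye': array([ 0.3438314 , -0.13567598,  0.83741089]), 'rotation': array([-0.08507892,  0.70455415, -0.6993222 ,  0.08551896])}
wrist {'camera_matrix': array([[298.78516879,   0.        , 316.90052935],
       [  0.        , 298.78516879, 199.83045632],
       [  0.        ,   0.        ,   1.        ]]), 'k1': -0.01826970586134835, 'T_tool_cam': array([[-9.83056296e-05, -9.59957063e-01, -2.80147153e-01,
         7.13235495e-02],
       [ 9.99999154e-01, -4.57791083e-04,  1.21776800e-03,
        -1.09980161e-03],
       [-1.29725386e-03, -2.80146796e-01,  9.59956296e-01,
        -1.20677365e-01],
       [ 0.00000000e+00,  0.00000000e+00,  0.00000000e+00,
         1.00000000e+00]])}
```

View pics/top0.png

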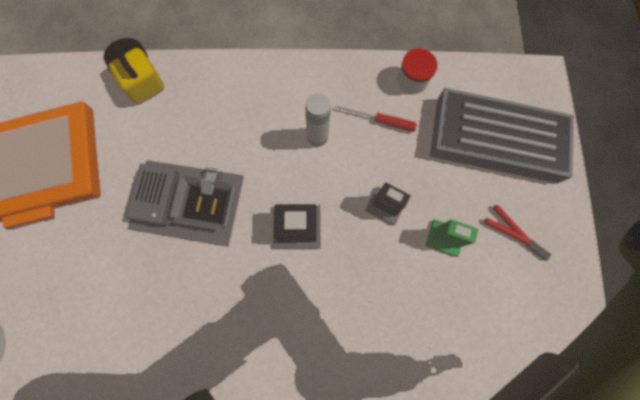

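View pics/side0.png

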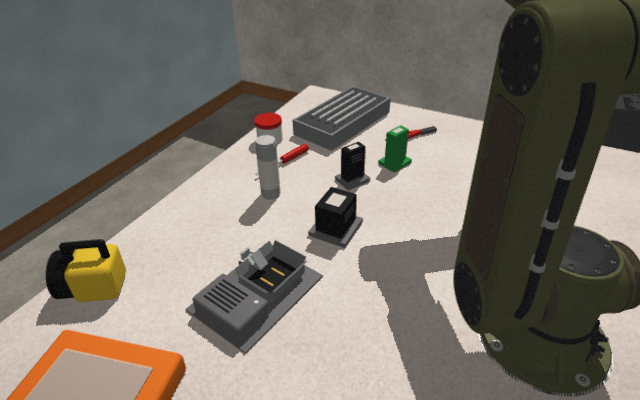

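The top view shows charger bay near (207,200) with the catch up (+x) and its block to the left (+y). The wide pack is near (296,222), the slim black pack near (390,198) and the green decoy near (452,235). I'll zoom in for corners.

```bash
cat > h.py <<'E'
import numpy as np, cv2
from scipy.spatial.transform import Rotation as R
from station import telemetry, camera, camera_model, order
def rot(q): return R.from_quat([q[1],q[2],q[3],q[0]])
def cam(name,s=None):
    m=camera_model(name)
    if name=='wrist':
        T=m['T_tool_cam']; s=s or telemetry.read_state(); Rt=rot(s['eef_rot']).as_matrix()
        return m['camera_matrix'],m['k1'],Rt@T[:3,:3],Rt@T[:3,3]+np.array(s['eef_pos'])
    return m['camera_matrix'],m['k1'],rot(m['rotation']).as_matrix(),np.array(m['eye'])
def proj(c,P):
    K,k,Rc,e=c; return cv2.projectPoints(np.atleast_2d(np.asarray(P,float)),cv2.Rodrigues(Rc.T)[0],-Rc.T@e,K,np.array([k,0,0,0.]))[0][:,0]
def onplane(c,uv,z):
    K,k,Rc,e=c; n=cv2.undistortPoints(np.array(uv,float).reshape(-1,1,2),K,np.array([k,0,0,0.]))[:,0]
    d=np.c_[n,np.ones(len(n))]@Rc.T; return e+d*((z-e[2])/d[:,2])[:,None]
def rect(a,b,z,y0=0): return np.array([[-a,y0-b,z],[a,y0-b,z],[a,y0+b,z],[-a,y0+b,z]])/1000
def place(P,x,y,th): return P@R.from_euler('z',th).as_matrix().T+[x,y,0]
def fit(obs,x0):
    """obs: list of (cam, uv, local point)"""
    from scipy.optimize import least_squares
    f=lambda p: np.concatenate([proj(c,place(np.atleast_2d(P),*p))[0]-uv for c,uv,P in obs])
    r=least_squares(f,x0,loss='soft_l1'); return r.x,r.fun.reshape(-1,2)
E
python3 - <<'E'
import cv2,numpy as np
t=cv2.imread('pics/top0.png');s=cv2.imread('pics/side0.png')
z=lambda i,x,y,w,h,k:cv2.resize(i[y:y+h,x:x+w],None,fx=k,fy=k,interpolation=cv2.INTER_CUBIC)
o=np.zeros((600,800,3),np.uint8)
def put(a,x,y):o[y:y+a.shape[0],x:x+a.shape[1]]=a
put(z(t,120,155,130,95,4),0,0);put(z(t,355,170,65,60,4),540,0)
put(z(s,325,135,50,55,4),540,260)
put(z(s,180,235,150,55,3),0,400)
cv2.imwrite('pics/crop1.png',o)
E
```

```text
(no output)
```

View pics/crop1.png

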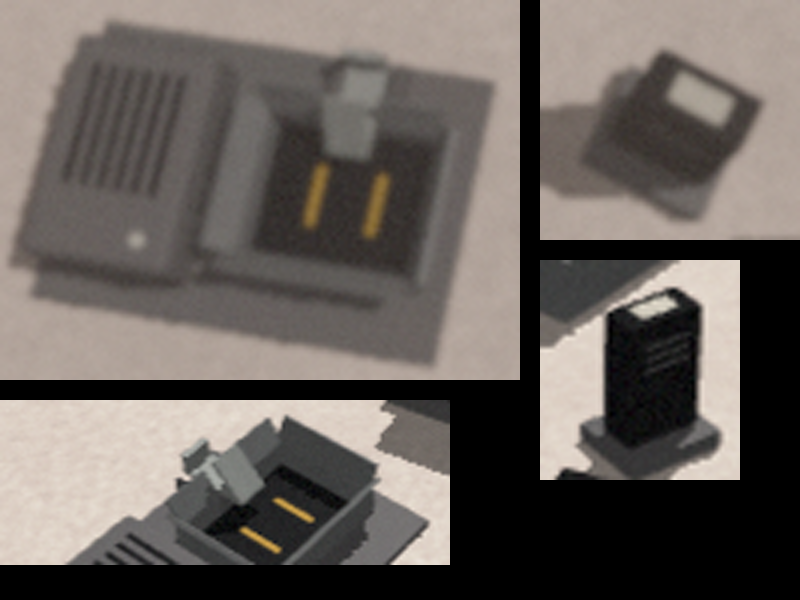

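The crop gives me the charger plate corners, and the slim pack's top-face and foot corners. Next I fit both poses.

```bash
python3 - <<'E'
from h import *
c=cam('top');sd=cam('side')
ch=[(c,np.array([120+a/4,155+b/4]),np.array(P)/1000) for a,b,P in [(495,82,(85,-70,4)),(435,367,(-85,-70,4)),(107,22,(85,170,4)),(32,295,(-85,170,4))]]
p,r=fit(ch,[.37,.05,0]);print('charger',p.round(4),r.round(1).tolist())
sl=[(c,np.array([355+(a-540)/4,170+b/4]),np.array(P)/1000) for a,b,P in [(665,50,(16,30,110)),(762,103,(16,-30,110)),(697,220,(-32,-38,5)),(583,157,(-32,38,7))]]
q,r=fit(sl,[.38,-.25,-.5]);print('slim',q.round(4),r.round(1).tolist())
def draw(im,c,items,k,x,y,w,h):
    o=cv2.resize(im[y:y+h,x:x+w],None,fx=k,fy=k,interpolation=cv2.INTER_CUBIC)
    for P,pp,col in items:
        u=(proj(c,place(P,*pp))-[x,y]+.0)*k
        cv2.polylines(o,[u.round().astype(int)],True,col,1)
    return o
I=[(rect(85,120,4,50),p,(0,255,0)),(rect(52,61,44),p,(0,255,255)),(rect(40,49,6),p,(255,0,255)),
 (rect(16,30,110),q,(0,255,0)),(rect(32,38,14),q,(0,255,255)),(rect(32,38,0),q,(255,0,255))]
t=cv2.imread('pics/top0.png');s=cv2.imread('pics/side0.png')
o=np.zeros((600,800,3),np.uint8)
def put(a,x,y):o[y:y+a.shape[0],x:x+a.shape[1]]=a
put(draw(t,c,I,4,120,155,130,95),0,0);put(draw(t,c,I,4,355,170,65,60),540,0)
put(draw(s,sd,I,4,325,135,60,60),540,260);put(draw(s,sd,I,3,180,235,150,70),0,390)
cv2.imwrite('pics/crop2.png',o)
E
```

```text
charger [ 0.5284  0.1113 -0.1539] [[0.5, -0.4], [0.0, 0.2], [0.0, -0.6], [-0.5, 0.6]]
slim [ 0.5296 -0.2989 -0.5158] [[-0.2, -1.4], [1.8, -0.3], [-0.0, 1.3], [-1.0, 0.5]]
```

View pics/crop2.png

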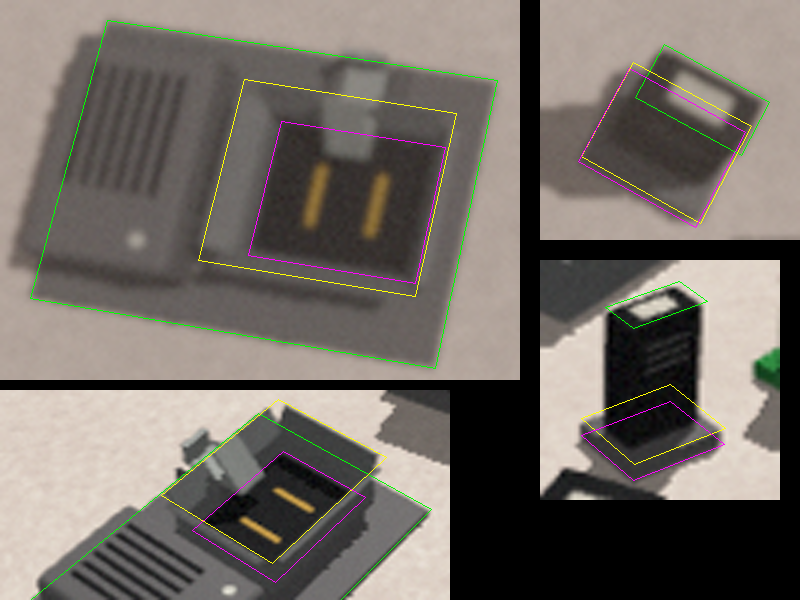

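```bash
cat >> h.py <<'E'
def togo(xyz,ydir,s=None):
    """tool-frame shift (25 mm) and turn (8 deg) to a tool-down pose with tool y along +-ydir (world yaw)"""
    s=s or telemetry.read_state(); Rt=rot(s['eef_rot']); best=None
    for a in (ydir,ydir+np.pi):
        y=np.array([np.cos(a),np.sin(a),0]); z=np.array([0,0,-1.]); G=R.from_matrix(np.c_[np.cross(y,z),y,z])
        v=(Rt.inv()*G).as_rotvec()
        if best is None or np.linalg.norm(v)<np.linalg.norm(best): best=v
    d=Rt.inv().apply(np.array(xyz)-s['eef_pos'])/.025
    print('shift',d.round(3),'turn',(np.degrees(best)/8).round(3)); 
E
python3 - <<'E'
from h import *
togo([.5296,-.2989,.22],-.516)
E
```

```text
shift [-16.402   6.029   1.307] turn [ 1.000e-02  3.000e-03 -5.285e+00]
```

>>> play_rows(
  plan=[
    [85,-1.6,0.6,0,0,0,-0.5],
    [85,-3.3,1.2,0,0,0,-1],
    [85,-4.9,1.8,0,0,0,-1.6],
    [85,-6.6,2.4,0.2,0,0,-2.1],
    [85,-8.2,3.0,0.4,0,0,-2.6],
    [85,-9.8,3.6,0.6,0,0,-3.2],
    [85,-11.5,4.2,0.8,0,0,-3.7],
    [85,-13.1,4.8,1.0,0,0,-4.2],
    [85,-14.8,5.4,1.1,0,0,-4.8],
    [85,-16.4,6.03,1.3,0,0,-5.28],
    [85,-16.4,6.03,1.3,0,0,-5.28],
    [85,-16.4,6.03,1.3,0,0,-5.28],
  ],
  force=60,
)

```text
clock: 1.35
eef_pos: [0.53, -0.2983, 0.2198]
eef_rot: [-0.001, -0.504, 0.864, 0.001]
ft_force: [0.1, -0.4, -0.7]
grip_width: 0.0847
gripper_force: 0.0
```

```bash
python3 - <<'E'
from h import *
s=telemetry.read_state();print(s['clock'],s['eef_pos'],s['ft_force'],s['joints'])
im=camera('wrist');cv2.imwrite('pics/w1.png',im);np.save('w1.npy',s,allow_pickle=True)
c=cam('wrist',s);q=(.5296,-.2989,-.516)
for P,col in [(rect(16,30,110),(0,255,0)),(rect(32,38,14),(0,255,255))]:
    u=proj(c,place(P,*q));print(u.round(1).tolist())
    cv2.polylines(im,[u.round().astype(int)],True,col,1)
cv2.imwrite('pics/w1o.png',im)
E
```

```text
1.35 [ 0.52996189 -0.29829211  0.21983762] [ 0.09038341 -0.35733587 -0.72356118] [-1.83725554e-01  6.20359457e-02  4.68665130e-02 -1.50471466e-04
 -1.55744253e+00 -3.31593264e-01]
[[337.9, 167.7], [296.8, 167.7], [298.1, 238.7], [336.4, 238.7]]
[[346.6, 144.6], [287.4, 144.6], [289.1, 211.3], [344.7, 211.3]]
```

View pics/w1o.png

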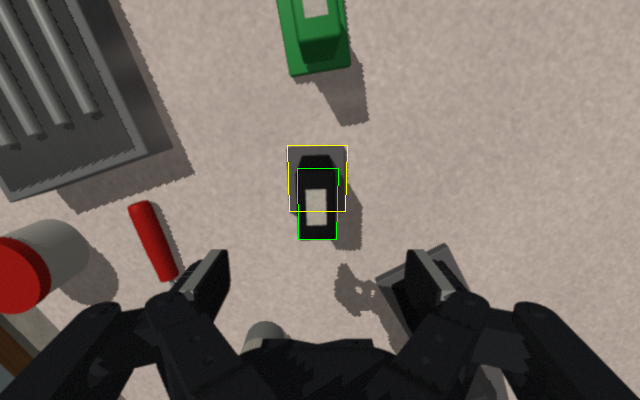

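The overlay fits the slim pack to about 1 px, with the body top at cols 297–338. The wide pack's foot shows at about (380,275), so I'll check its clearance before descending.

```bash
python3 - <<'E'
from h import *
c=cam('top');print(onplane(c,[(275,206),(316,206),(277,240),(317,240)],.09).round(3).tolist())
print(onplane(c,[(273,247),(320,247)],.0).round(3).tolist())
w=cam('wrist',np.load('w1.npy',allow_pickle=True).item());print(onplane(w,[(377,277),(446,244)],.01).round(3).tolist())
togo([.5296,-.2989,.083],-.516)
E
```

```text
[[0.509, -0.055, 0.09], [0.51, -0.139, 0.09], [0.439, -0.061, 0.09], [0.44, -0.141, 0.09]]
[[0.435, -0.043, 0.0], [0.436, -0.149, 0.0]]
[[0.526, -0.152, 0.01], [0.434, -0.151, 0.01]]
shift [-0.012 -0.006  5.498] turn [ 0.006 -0.003 -0.005]
```

>>> play_rows(
  plan=[
    [60,0,0,1,0,0,0],
    [60,0,0,2.2,0,0,0],
    [60,0,0,3.4,0,0,0],
    [60,0,0,4.6,0,0,0],
    [60,0,0,5.2,0,0,0],
    [60,0,0,5.5,0,0,0],
    [60,0,0,5.5,0,0,0],
    [28,0,0,5.5,0,0,0],
    [28,0,0,5.5,0,0,0],
    [28,0,0,5.5,0,0,0],
    [28,0,0,5.5,0,0,0],
    [28,0,0,5.5,0,0,0],
  ],
  force=80,
)

```text
clock: 2.6
eef_pos: [0.5305, -0.2996, 0.0854]
eef_rot: [0.001, -0.503, 0.864, -0.001]
ft_force: [-0.5, -0.8, 6.2]
grip_width: 0.0315
gripper_force: 80.0
```

>>> play_rows(
  plan=[
    [28,0,0,-0.4,0,0,0],
    [28,0,0,-1.2,0,0,0],
    [28,0,0,-2.4,0,0,0],
    [28,0,0,-3.6,0,0,0],
    [28,0,0,-4.8,0,0,0],
    [28,0,0,-5.4,0,0,0],
    [28,0,0,-5.4,0,0,0],
    [28,0,0,-5.4,0,0,0],
  ],
)

```text
clock: 3.4
eef_pos: [0.5292, -0.2985, 0.2162]
eef_rot: [-0.0, -0.503, 0.864, 0.001]
ft_force: [-0.5, 0.2, -5.9]
grip_width: 0.0309
gripper_force: 79.8
```

```bash
python3 - <<'E'
from h import *
s=telemetry.read_state();print(s['eef_pos'],s['ft_force'],s['wrist_torque'])
cv2.imwrite('pics/side1.png',camera('side'))
togo([.5284,.1113,.2175],-.154)
E
```

```text
[ 0.52919821 -0.29854374  0.21615725] [-0.45978382  0.21016964 -5.87164245] [-0.035986    0.01942196 -0.05659967]
shift [-14.242   8.118  -0.044] turn [ 0.029  0.007 -2.598]
```

>>> play_rows(
  plan=[
    [28,-0.7,0.4,0,0,0,-0.1],
    [28,-2.1,1.2,0,0,0,-0.4],
    [28,-3.7,2.1,0,0,0,-0.7],
    [28,-5.3,3.0,0,0,0,-1.0],
    [28,-6.9,3.9,0,0,0,-1.3],
    [28,-8.5,4.8,0,0,0,-1.6],
    [28,-10.1,5.8,0,0,0,-1.9],
    [28,-11.7,6.7,0,0,0,-2.2],
    [28,-13.2,7.5,0,0,0,-2.4],
    [28,-14.2,8.1,0,0,0,-2.6],
    [28,-14.24,8.12,0,0,0,-2.6],
    [28,-14.24,8.12,0,0,0,-2.6],
  ],
)

```text
clock: 4.65
eef_pos: [0.5282, 0.1112, 0.2162]
eef_rot: [-0.002, -0.651, 0.759, 0.001]
ft_force: [0.7, -0.7, -5.0]
grip_width: 0.0314
gripper_force: 79.9
```

```bash
python3 - <<'E'
from h import *
s=telemetry.read_state();print(s['clock'],s['eef_pos'],s['ft_force'])
def drw(im,c,items):
    for P,pp,col in items: cv2.polylines(im,[proj(c,place(P,*pp)).round().astype(int)],True,col,1)
p=(.5284,.1113,-.1539)
I=[(rect(85,120,4,50),p,(0,255,0)),(rect(52,61,44),p,(0,255,255)),(rect(40,49,6),p,(255,0,255))]
x,y,z=s['eef_pos'];yd=rot(s['eef_rot']).apply([0,1,0]);th=np.arctan2(yd[1],yd[0]);dz=(z-.0854)*1000
b=(x,y,th);print(b)
J=[(rect(32,38,dz),b,(255,255,0)),(rect(32,38,dz+14),b,(255,255,0)),(rect(16,30,dz+110),b,(255,128,0))]
w=camera('wrist');t=camera('top');sd=camera('side')
for n,i in(('w2',w),('t2',t),('s2',sd)): cv2.imwrite(f'pics/{n}.png',i)
drw(w,cam('wrist',s),I+J);drw(t,cam('top'),I+J);drw(sd,cam('side'),I+J)
o=np.zeros((600,800,3),np.uint8)
o[:260,:520]=cv2.resize(t[140:270,100:360],None,fx=2,fy=2)
o[265:600,:536]=w[:335,60:596]
k=cv2.resize(sd[160:360,180:330],None,fx=1.7,fy=1.7);o[:k.shape[0],540:540+k.shape[1]]=k
cv2.imwrite('pics/c3.png',o)
E
```

```text
4.65 [0.52820698 0.11118987 0.21621223] [ 0.69956093 -0.7412402  -4.98685684]
(np.float64(0.5282069807986197), np.float64(0.11118986614814162), np.float64(2.9892897580932822))
```

View pics/c3.png

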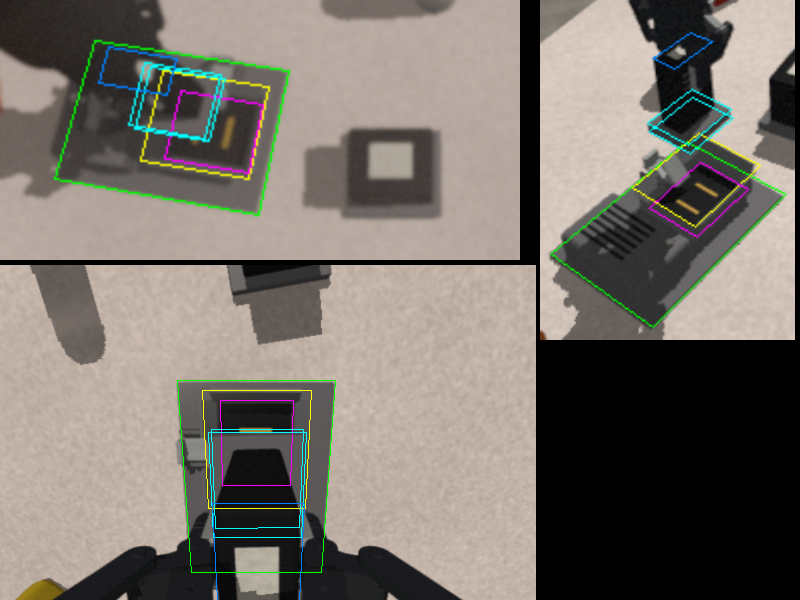

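The charger outline matches the wrist view, and the held pack sits centred over the bay. Now I descend in stages.

>>> play_rows(
  plan=[
    [28,0,0,0.6,0,0,0],
    [28,0,0,1.4,0,0,0],
    [28,0,0,2.2,0,0,0],
    [28,0,0,2.8,0,0,0],
    [28,0,0,3.1,0,0,0],
    [28,0,0,3.3,0,0,0],
    [28,0,0,3.5,0,0,0],
    [28,0,0,3.7,0,0,0],
    [28,0,0,3.9,0,0,0],
    [28,0,0,4.1,0,0,0],
    [28,0,0,4.1,0,0,0],
  ],
  force=110,
)

```text
clock: 5.9
eef_pos: [0.5288, 0.1108, 0.116]
eef_rot: [0.0, -0.651, 0.759, 0.0]
ft_force: [-2.7, 1.0, -1.3]
grip_width: 0.031
gripper_force: 109.0
```

>>> play_rows(
  plan=[
    [28,0,0,0.2,0,0,0],
    [28,0,0,0.4,0,0,0],
    [28,0,0,0.6,0,0,0],
    [28,0,0,0.75,0,0,0],
    [28,0,0,0.9,0,0,0],
    [28,0,0,1.0,0,0,0],
    [28,0,0,1.1,0,0,0],
    [28,0,0,1.1,0,0,0],
  ],
)

```text
clock: 6.7
eef_pos: [0.53, 0.1105, 0.0915]
eef_rot: [0.001, -0.651, 0.759, -0.001]
ft_force: [-7.4, -1.2, 11.3]
grip_width: 0.0312
gripper_force: 111.8
```

>>> play_rows(
  plan=[
    [28,0,0,0.15,0,0,0],
    [28,0,0,0.3,0,0,0],
    [28,0,0,0.45,0,0,0],
    [28,0,0,0.45,0,0,0],
  ],
)

```text
clock: 7.1
eef_pos: [0.5317, 0.1105, 0.0913]
eef_rot: [0.004, -0.652, 0.758, -0.004]
ft_force: [-32.2, -2.9, 62.1]
grip_width: 0.0308
gripper_force: 118.1
```

```bash
python3 - <<'E'
from h import *
s=telemetry.read_state();print(s['clock'],s['eef_pos'],s['ft_force'])
sd=camera('side');cv2.imwrite('pics/s3.png',sd);t=camera('top');cv2.imwrite('pics/t3.png',t);w=camera('wrist')
cv2.imwrite('pics/w3.png',w)
o=np.zeros((600,800,3),np.uint8)
o[:480,:420]=cv2.resize(sd[195:315,210:315],None,fx=4,fy=4)
o[:300,425:]=cv2.resize(w[20:340,120:520],(375,300))
o[310:550,425:785]=cv2.resize(t[150:230,150:270],None,fx=3,fy=3)
cv2.imwrite('pics/c4.png',o)
E
```

```text
7.1 [0.53169382 0.11050298 0.09127033] [-32.17406171  -2.87544152  62.10829345]
```

View pics/c4.png

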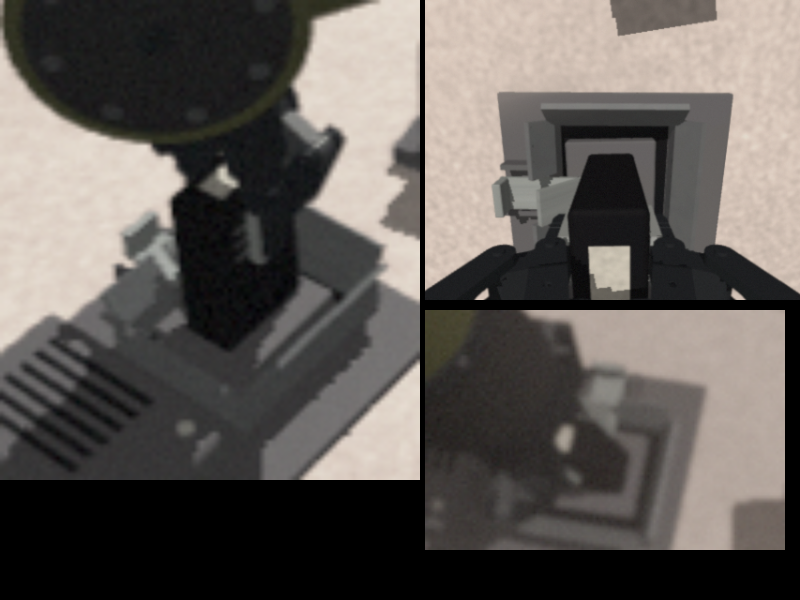

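The side view shows the catch tab at about (245,255), the same place as in the first picture, and the wrist view shows the nose over the foot. The pack stopped hard at z 0.0913 against 62 N. I'll ease off and pull lightly to test the latch.

>>> play_rows(
  plan=[
    [28,0,0,-0.2,0,0,0],
    [28,0,0,-0.45,0,0,0],
    [28,0,0,-0.6,0,0,0],
    [28,0,0,-0.75,0,0,0],
    [28,0,0,-0.75,0,0,0],
  ],
)

```text
clock: 7.75
eef_pos: [0.5285, 0.1105, 0.0937]
eef_rot: [-0.001, -0.651, 0.759, 0.001]
ft_force: [2.2, 0.2, -9.8]
grip_width: 0.0309
gripper_force: 112.1
```

>>> play_rows(
  plan=[
    [28,0,0,0.1,0,0,0],
    [28,0,0,0.2,0,0,0],
    [28,0,0,0.3,0,0,0],
    [28,0,0,0.3,0,0,0],
    [50,0,0,0.15,0,0,0],
    [50,0,0,0.15,0,0,0],
    [50,0,0,0.15,0,0,0],
  ],
)

```text
clock: 8.45
eef_pos: [0.5294, 0.1108, 0.0925]
eef_rot: [0.001, -0.651, 0.759, -0.0]
ft_force: [-0.7, -0.8, 0.0]
grip_width: 0.0503
gripper_force: 0.0
```

>>> play_rows(
  plan=[
    [50,0,0,-0.5,0,0,0],
    [50,0,0,-1.5,0,0,0],
    [50,0,0,-3,0,0,0],
    [50,0,0,-4.5,0,0,0],
    [50,0,0,-6,0,0,0],
    [50,-1,0,-6,0,0,0],
    [50,-2,0,-6,0,0,0],
    [50,-3,0,-6,0,0,0],
    [50,-3,0,-6,0,0,0],
    [50,-3,0,-6,0,0,0],
  ],
)

```text
clock: 9.45
eef_pos: [0.5405, 0.1849, 0.2424]
eef_rot: [-0.0, -0.651, 0.759, -0.0]
ft_force: [-0.1, -0.2, 0.8]
grip_width: 0.0502
gripper_force: 0.0
```

```bash
python3 - <<'E'
from h import *
s=telemetry.read_state();print(s['clock'],s['eef_pos'],s['ft_force'])
w=camera('wrist');sd=camera('side')
p=(.5284,.1113,-.1539);c=cam('wrist',s);cs=cam('side')
o=np.zeros((600,800,3),np.uint8)
o[:250,:400]=cv2.resize(w,(400,250))
o[:480,405:790]=cv2.resize(sd[195:315,210:306],(385,480))
u=proj(c,place(np.array([[.04,0,.03]]),*p))[0].round().astype(int);print(u)
x,y=np.clip(u-[60,50],0,[520,300]);o[260:560,:360]=cv2.resize(w[y:y+100,x:x+120],(360,300))
cv2.imwrite('pics/c5.png',o)
E
```

```text
9.45 [0.54045535 0.18493204 0.24242053] [-0.08970536 -0.21437128  0.78998778]
[280 110]
```

View pics/c5.png

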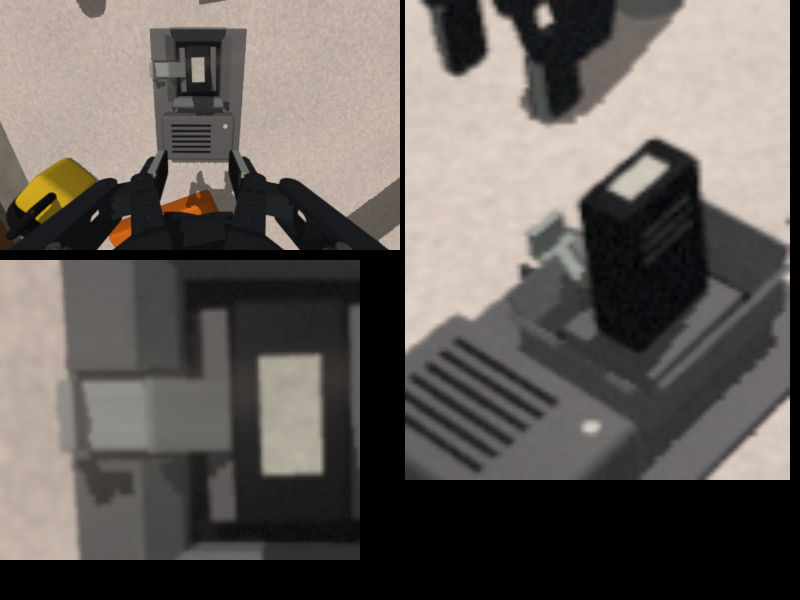

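The pack stands upright in the bay. The catch nose covers the foot's shoulder up to the body, and the gripper is clear. I'm handing it in.

```bash
python3 -c "
from station import order
print(order.sign_off())"
```

```text
the job is handed in; nothing more can be done
None
```

The slim pack is pressed fully home in the charger bay with the catch over its foot and the gripper clear; I never touched the wide pack, and I handed the job in at about 9.5 s on the robot's clock.

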